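Squeeze a bearing circlip with sprung ring tongs and hold it at the red line

TASK

Get the bearing's circlip ready to come out: take the sprung ring tongs by their blue grips, let both pins down right through the two eyes of the circlip in the bearing housing, and only then squeeze until the red line on the white scale bar stands at the outer edge of the leg below it - no further, or the ring is overstrained. Finish while still holding it squeezed steadily at that line, with both pins through the eyes and the tongs held in the air, resting on neither the housing nor the board. Leave the loose parts lying on the board where they are.

Things in the scene. Friction and masses are not known exactly. Their poses are not given: they have to be found in the camera images.
- tongs: sprung ring tongs (like large tweezers), 185 mm long, 130 g: black heel barrel 27 mm across, 40 mm high; two flat steel legs with ribbed blue grips; at each leg's far end a dark pin pointing straight down. They start standing level on barrel and pins. Origin: centre of the barrel's underside; x runs along to the pins (their axes at x = 165 mm), y to the left leg, z up.
- tongs_grip (a point): point midway between the two blue grips, 80 mm from the heel (about the centre of mass), 28 mm above the pins' ends. Grips are 48 mm long and 15 mm high. Width over their outsides: 42.7 mm sprung open, 38.8 mm with the pins 36 mm apart (grips then parallel), 32 to 33 mm at the red line. Squeeze: 4 N a side at first, 9 N at the line, 15 N there with the circlip.
- red_line (a point): the one red line on the white scale bar, which is riveted on top of the left leg 128 mm from the heel and sweeps over the right leg. The line stands at the right leg's outer edge when the pin axes are 22 mm apart; legs too far open: the edge lies beyond the line, where the black ticks are.
- leg_left (a joint): left leg's turn about the heel, rad: 0 sprung fully open, grows as it is squeezed to the middle, 0.067 at the red line, stop at 0.105. Distance between the pin axes = 44 mm - 165 mm x (leg_left + leg_right). It springs back when let go.
- leg_right (a joint): the same for the right leg.
- pin_left (a point): lower end of the left pin (on its axis). Pins: 4 mm thick, with a 4 mm long cone at the end, free for 19 mm below the leg; the leg's underside is 22 mm above this point.
- pin_right (a point): lower end of the right pin, the same.
- housing: fixed round bearing housing of bright aluminium: flange 140 mm across and 13 mm high, barrel 118 mm across, rim 50 mm above the origin, open bore 92 mm across with the bearing and shaft end in it (their tops 26 to 30 mm above the origin). Origin: centre of the underside, on the board's top; z up; the circlip's opening with the two ears faces -x, +y is the side of eye_left.
- eye_left (a point): centre of the 8.6 mm hole in the left ear of the dark circlip, at the ear's upper face: x = -33, y = +18, z = 44 mm in the housing frame when relaxed. The ear is 16 mm across, 4 mm thick, 6 mm below the rim, with 14 mm of free room below. Pins in the eyes pull the sprung ears together (about 3 N each at the line); the eyes are then about 28 mm apart.
- eye_right (a point): the same for the right ear, at y = -18.
- ring_left (a joint): bend of the circlip's left half, rad: 0 relaxed in its groove, grows as the ear is squeezed inwards; about 0.052 at the red line if both halves bend alike; the circlip is clear of its groove when its eyes are less than 31 mm apart.
- ring_right (a joint): the same for the right half.
- board: fixed low work board, 290 x 365 mm, 62 mm high, plywood with a dark mat; housing, tongs and loose parts stand on it. Origin: centre of its underside; top 62 mm above it.
- flange: loose turned steel flange, 70 mm across, 31 mm high, on the board; leave it alone. Origin: centre of the underside.
- gear: loose grey gear, 56 mm across, 21 mm high, on the board; leave it alone. Origin: centre of the underside.
- wrench: loose small steel spanner, 144 x 20 x 7 mm, lying on the board; leave it alone. Origin: below its middle.

How it is judged:
By the outcome, as a careful person would: the job done as asked, in the order asked, and still so for the second after the job is handed in, while the arm keeps its last pose, push and grip.
It also fails if it takes over 48 s, if anything falls off the work surface, if the arm or the gripper's body presses on something with over 40 N, if the wrist force passes 120 N, or if a joint passes its speed limit or range.

ROBOT

A 6-joint arm with a two-finger parallel gripper is mounted at the origin on a cart in front of the work surface, level with it; the furniture and walls round the work are solid. World frame = base frame: x ahead of the robot, y to its left, z up, the work surface at z = 0. Lengths are in mm, angles in rad, forces in N, time in s.
With the tool pointing down it reaches from about 350 to 775 mm from the base axis. Payload 7.3 kg.
Tool frame: the origin (TCP) lies on the centre line of the jaws, within the pads' length; the fingertips stand 22 mm ahead of it and the grasp point (between the pads) lies 3 mm ahead of it; z points along the fingers, y is the direction in which the jaws open and shut (so a half turn about z gives the same grasp; the last joint's range is limited). The gripper opens to 92 mm and grips with 3 to 60 N. Pads are 19 mm wide; open, the fingers measure 130 mm over their backs; the gripper's body (75 mm by 190 mm) begins 47 mm behind the grasp point.
Start: joints at [-1.33, 0.342, 1.524, -0, 1.275, -0.146], TCP at [198.068, -486.226, 212.441] pointing down, gripper open.
Joint ranges: [-2.53, 2.53], [-0.77, 2.02], [0.04, 2.7], [-1, 4.14], [0.28, 2.66], [-3.11, 3.11]. Speed limits (rad/s): [2.57, 2.57, 3.14, 3.14, 3.14, 3.14].

INTERFACE

Orientations are given as [roll, pitch, yaw] about the fixed x, y, z axes, in that order (R = Rz(yaw) Ry(pitch) Rx(roll)).
In Python, from plant import bot gives the robot as it stands.
- The arm moves only by the tool play_rows, never from a script. Its argument "moves" is one flat list of numbers, 5 for each row, row after row: the closure in counts, from 0 (fully open) to 255 (shut), then the shift along the tool's x, y, z in mm, then the turn about the tool's z in degrees. A call has 1 to 8 rows; each row is the pose to reach, as a shift and turn from the pose commanded when the call began, along the tool's axes at that moment; what a row does not reach only later rows make up. A row lasts 1/12 s, in which the tool goes at most 41.7 mm and 7.16 degrees, less where a joint would pass 70% of its speed; a pose out of reach is approached as far as the arm can. A call with a gripper value outside its range is refused whole. The fingers move at their own pace and stop on an object; the grip force is fixed at half the most. Time passes only in rows, so rows that repeat a pose let the fingers close. It gives the time, the measured TCP pose, the force and the opening at its end, in the units of the state.
- bot.get_obs(): the state, without advancing time (a new reading comes with each control period).
- bot.capture(name): name is "side" or "top"; returns a dict with "color" (400x640x3 uint8, red, green, blue), "fx", "fy", "cx", "cy" (pixels), "world_to_cam" (4x4, takes a point from world to camera coordinates). Camera axes: x right, y down, z forward; pixel columns grow to the right and rows downward; lengths in mm; the calibration is good to about 2 mm. A picture is of the moment at which its call begins. There is no depth.
- bot.close_job(): hands the job in, once; it reports no verdict.
The state is a dict: "time": time; "joint_positions": joint angles; "dq": joint speeds; "tau": joint torques, N m; "tool_pos": TCP position; "tcp_rot": TCP orientation; "contact_force": force on the tool from outside, world axes, zero at the start; "moment": the same for the moment, N m; "grip_width": finger opening in mm.
Only numpy, scipy, OpenCV 4.12 (cv2) and the standard library are available. Lean on these libraries where they do the work, as an engineer would, in place of code of your own. Each camera call takes 0.05 s, during which the arm holds its last target.

## Working session

There is one attempt and no reset: what is moved stays moved. The work goes in short steps, Python scripts to look and compute and a tool call to move; the robot and the scene stay as the last step left them, time stands still between calls to the robot, and variables do not carry over. Pictures are saved under pics/ and viewed, and the job is handed in when it is done.

Besides the shell and the picture viewer there is one more tool, called after "Emit:" in YAML: its name, and indented under it one key for each argument. play_rows: Moves the arm, as the interface text tells. Its arguments: {"type":"object","properties":{"moves":{"type":"array","items":{"type":"number"}}},"required":["moves"]}

```bash
ls; mkdir -p pics; python3 - <<'E'
from plant import bot
import cv2,numpy as np
o=bot.get_obs();print(o)
for n in("side","top"):
    c=bot.capture(n);cv2.imwrite(f"pics/{n}0.png",c["color"][:,:,::-1]);print(n,c["fx"],c["fy"],c["cx"],c["cy"],np.round(c["world_to_cam"],4).tolist())
E
```

```text
pics
{'time': 0.0, 'joint_positions': array([-1.32998527e+00,  3.42709090e-01,  1.52503312e+00, -4.45027721e-05,
        1.27536586e+00, -1.46016122e-01]), 'dq': array([-0.00037966,  0.00020038,  0.000327  ,  0.00176384, -0.0001169 ,
        0.0005552 ]), 'tau': array([ 1.23516391e-03, -4.31244707e+01, -2.44215649e+01,  7.17649539e-02,
        5.59275644e-02, -1.46168359e-04]), 'tool_pos': array([ 197.95354294, -485.78784508,  211.74642248]), 'tcp_rot': array([-3.14008717e+00, -1.78388130e-04,  3.86840034e-01]), 'contact_force': array([-0.02861612,  0.25544852, -0.35160852]), 'moment': array([-0.05887179,  0.02912815,  0.01286587]), 'grip_width': 91.74928332358631}
side 474.0878767402996 474.0878767402996 320.97615297880515 194.47844070437137 [[-0.9994, -0.0263, -0.0214, 468.0958], [0.0073, 0.4509, -0.8926, 148.4132], [0.0331, -0.8922, -0.4504, 807.1942], [0.0, 0.0, 0.0, 1.0]]
top 508.9713670391155 508.9713670391155 321.6614010238932 205.43392334964375 [[0.0013, -0.9999, 0.0106, -132.2001], [-0.9882, -0.003, -0.1529, 513.0829], [0.153, -0.0103, -0.9882, 879.8496], [0.0, 0.0, 0.0, 1.0]]
```

View pics/side0.png

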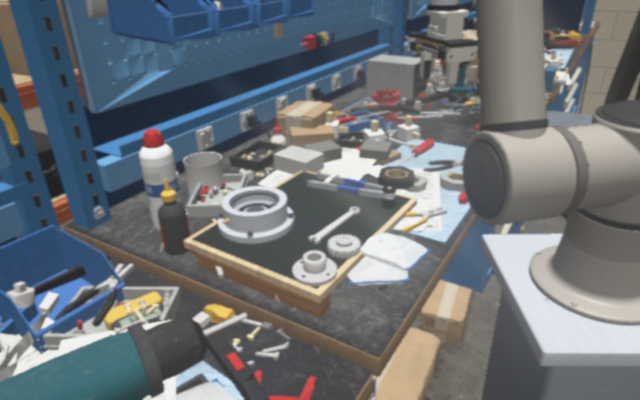

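View pics/top0.png

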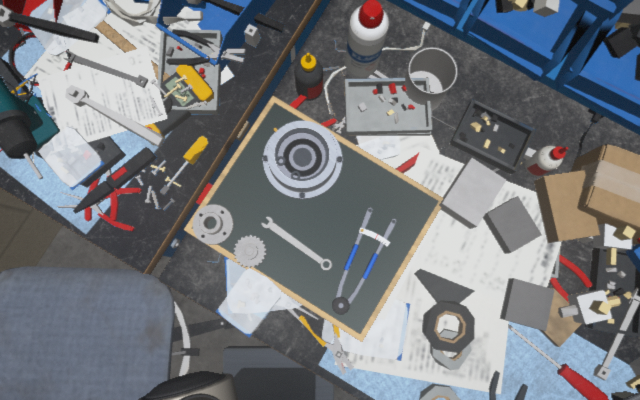

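The side view shows the housing at (256,212) and the tongs near (350,188). In the top view the heel is at (341,305), the pins are near (370,209) and (394,221), and the circlip opening lies somewhere on the ring around (302,158).

```bash
python3 - <<'E'
import cv2
t=cv2.imread("pics/top0.png")
cv2.imwrite("pics/t_tongs.png",cv2.resize(t[195:325,310:420],None,fx=4.5,fy=4.5,interpolation=cv2.INTER_CUBIC))
cv2.imwrite("pics/t_house.png",cv2.resize(t[115:205,255:350],None,fx=6,fy=6,interpolation=cv2.INTER_CUBIC))
E
```

```text
(no output)
```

View pics/t_tongs.png

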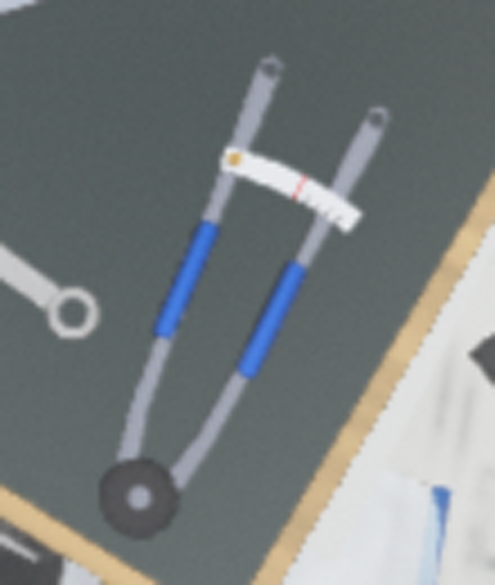

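View pics/t_house.png

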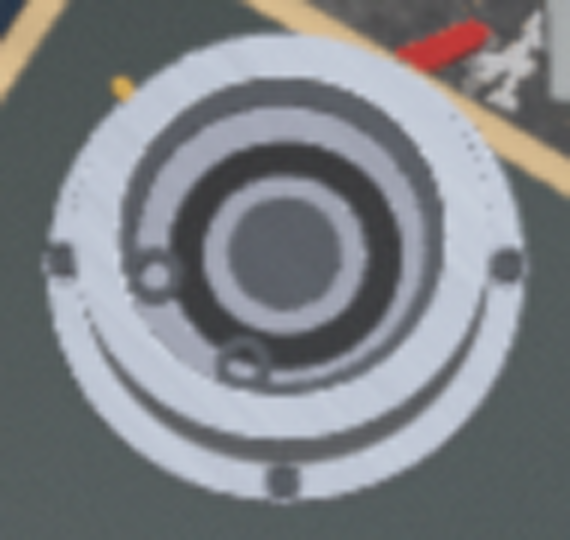

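```bash
cat > h.py <<'E'
import numpy as np,cv2
from plant import bot
def cam(n):
    c=bot.capture(n); return c
def ray(c,u,v,z):
    M=np.array(c["world_to_cam"]);R=M[:3,:3];t=M[:3,3]
    d=R.T@np.array([(u-c["cx"])/c["fx"],(v-c["cy"])/c["fy"],1]);o=-R.T@t
    return o+d*(z-o[2])/d[2]
def proj(c,p):
    M=np.array(c["world_to_cam"]);q=M[:3,:3]@np.asarray(p,float)+M[:3,3]
    return np.array([c["fx"]*q[0]/q[2]+c["cx"],c["fy"]*q[1]/q[2]+c["cy"]])
def shot(n,name,box=None,f=1):
    c=cam(n);im=c["color"][:,:,::-1]
    if box: im=im[box[1]:box[3],box[0]:box[2]]
    cv2.imwrite("pics/"+name,cv2.resize(im,None,fx=f,fy=f,interpolation=cv2.INTER_CUBIC));return c
E
python3 - <<'E'
from h import *
c=cam("top")
s=cv2.imread("pics/side0.png")
cv2.imwrite("pics/s_tongs.png",cv2.resize(s[160:215,290:410],None,fx=6,fy=6,interpolation=cv2.INTER_CUBIC))
cv2.imwrite("pics/s_house.png",cv2.resize(s[175:250,205:305],None,fx=6,fy=6,interpolation=cv2.INTER_CUBIC))
e1=ray(c,280.8,161,106);e2=ray(c,295.5,175.3,106);print("eyes",e1,e2,np.linalg.norm(e1-e2))
# housing outer flange ring in crop: left 45,right 527, top 30?, bottom 500
rim=ray(c,255+283/6,115+240/6,112);print("rim approx centre",rim)
m=(e1+e2)/2;
print("heel",ray(c,340.7,305.4,102));p1=ray(c,370.,209.7,96);p2=ray(c,393.6,221.2,96);print("pins",p1,p2,np.linalg.norm(p1-p2))
for nm,q,z in (("grips far L",(212/4.5+310,224/4.5+195),97),("R",(299/4.5+310,265/4.5+195),97),("near L",(163/4.5+310,335/4.5+195),97),("nR",(247/4.5+310,375/4.5+195),97)):print(nm,ray(c,*q,z))
print("loose: flange",ray(c,210,224,70),"gear",ray(c,250,250,75),"wr",ray(c,268,222,66),ray(c,326,264,66))
E
```

```text
eyes [579.3275358  -60.90693959 106.        ] [554.61830969 -86.08627659 106.        ] 35.27810747881898
rim approx centre [588.40050869 -97.27780201 112.        ]
heel [ 338.43741618 -161.81062791  102.        ]
pins [ 497.64950916 -212.5123155    96.        ] [ 478.11109401 -252.20524611   96.        ] 44.241139307174684
grips far L [ 438.03067076 -189.99909536   97.        ]
R [ 422.86793543 -222.20681019   97.        ]
near L [ 396.9694226  -171.49307308   97.        ]
nR [ 382.37983254 -202.39683191   97.        ]
loose: flange [475.5870092   62.85552981  70.        ] gear [430.37901317  -8.09980114  75.        ] wr [479.82979766 -37.1900726   66.        ] [ 407.1224559 -138.4462906   66.       ]
```

View pics/s_tongs.png

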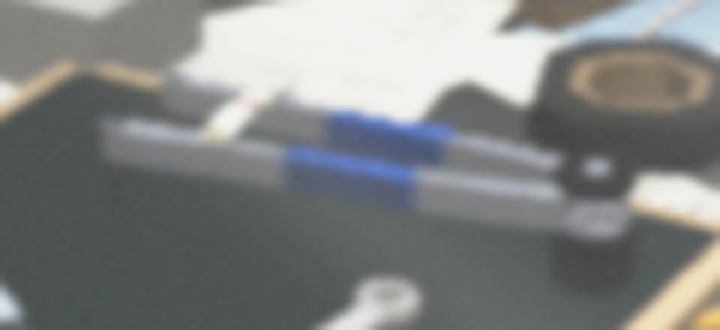

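View pics/s_house.png

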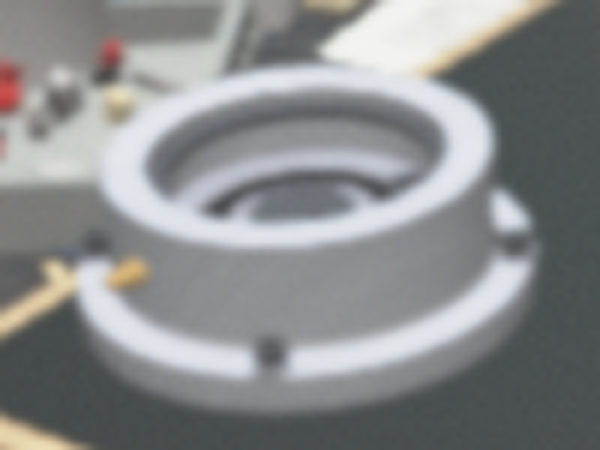

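The top view checks out: the pins measure 44.2 mm apart, heel to pins is 165.3 mm and the eyes are 35.3 mm apart. The eyes are near (579,-61) and (555,-86), the tongs' yaw is -25.3° and the grip point is about (410.5,-196,90). The tongs have to come in heel-first from the -x side of the housing.

```bash
cat >> h.py <<'E'
from scipy.spatial.transform import Rotation as Ro
def need(p,yawdeg):
    o=bot.get_obs();R=Ro.from_euler("xyz",o["tcp_rot"]).as_matrix()
    d=R.T@(np.asarray(p,float)-o["tool_pos"]);y=np.degrees(o["tcp_rot"][2])
    t=-((yawdeg-y+180)%360-180)
    print("t",round(o["time"],2),"tcp",np.round(o["tool_pos"],1),"rpy",np.round(np.degrees(o["tcp_rot"]),2),"F",np.round(o["contact_force"],1),"w",round(o["grip_width"],2),"-> shift",np.round(d,1),"turn",round(t,2))
E
python3 -c "
from h import *
need([410.5,-196.2,180],-25.3)"
```

```text
t 0.15 tcp [ 198.  -485.9  211.9] rpy [-1.7994e+02 -1.0000e-02  2.2160e+01] F [-1.1 -0.3 -0.3] w 91.29 -> shift [ 306.1 -188.1   32.2] turn 47.46
```

Emit:
play_rows:
  moves: [0,38,-23.5,4,6,0,76,-47,8,12,0,114,-70,12,18,0,152,-94,16,24,0,190,-117,20,30,40,228,-140,24,36,60,268,-165,28,42,80,306,-188,32,47.5]

```text
time: 0.82
tool_pos: [386.8, -228.5, 183.9]
tcp_rot: [3.142, -0.0, -0.437]
contact_force: [1.1, 0.0, 0.4]
grip_width: 76.1
```

Emit:
play_rows:
  moves: [80,0,0,0,0,80,0,0,0,0,80,0,0,0,0]

```text
time: 1.07
tool_pos: [386.0, -230.4, 184.0]
tcp_rot: [3.141, 0.0, -0.43]
contact_force: [-0.1, 0.4, 0.8]
grip_width: 63.5
```

```bash
python3 -c "
from h import *
need([410.5,-196.2,93],-25.3)
shot('top','t1.png',(270,150,470,350),3);shot('side','s1.png',(240,60,460,260),3)"
```

```text
t 1.07 tcp [ 386.  -230.4  184. ] rpy [ 1.7998e+02  1.0000e-02 -2.4630e+01] F [-0.1  0.4  0.8] w 63.45 -> shift [  8.  -41.4  91. ] turn 0.67
```

Emit:
play_rows:
  moves: [80,8,-41.4,10,0.7,80,8,-41.4,20,0.7,80,8,-41.4,30,0.7,80,8,-41.4,30,0.7]

```text
time: 1.5
tool_pos: [409.5, -196.2, 152.5]
tcp_rot: [-3.141, 0.003, -0.445]
contact_force: [-0.3, 0.1, -0.7]
grip_width: 62.9
```

```bash
python3 -c "
from h import *
need([410.5,-196.2,93],-25.3)
shot('top','t2.png',(270,150,470,350),3);shot('side','s2.png',(240,60,460,260),3)"
```

```text
t 1.5 tcp [ 409.5 -196.2  152.5] rpy [-179.98    0.18  -25.5 ] F [-0.3  0.1 -0.7] w 62.94 -> shift [ 1.1 -0.5 59.5] turn -0.2
```

View pics/t2.png

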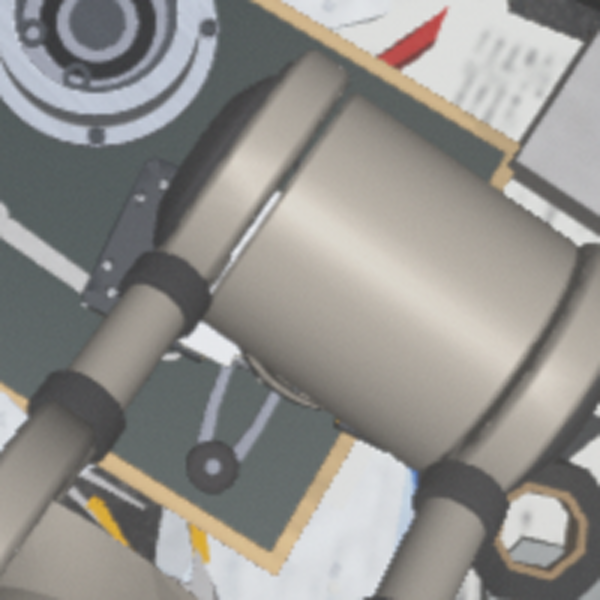

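View pics/s2.png

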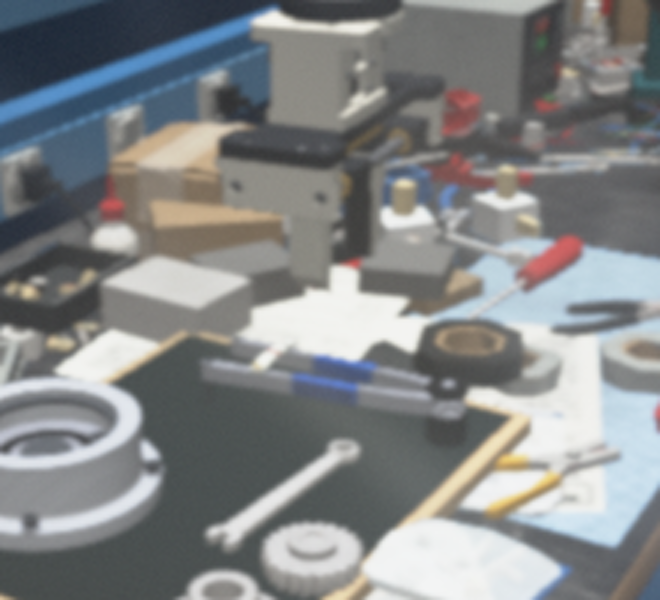

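Emit:
play_rows:
  moves: [80,1,-0.5,15,0,80,1,-0.5,30,0,80,1,-0.5,30,0]

```text
time: 1.85
tool_pos: [410.6, -196.3, 122.8]
tcp_rot: [-3.141, 0.003, -0.446]
contact_force: [0.3, 0.0, -0.4]
grip_width: 62.5
```

```bash
python3 -c "
from h import *
need([410.5,-196.2,93],-25.3)
c=shot('side','s3.png',(280,90,420,220),5)
o=bot.get_obs();p=o['tool_pos']+[0,0,-22]
print((proj(c,p)-[280,90])*5)"
```

```text
t 1.85 tcp [ 410.6 -196.3  122.8] rpy [-1.7998e+02  1.7000e-01 -2.5550e+01] F [ 0.3  0.  -0.4] w 62.54 -> shift [-0.  -0.  29.8] turn -0.25
[355.06072905 452.24618524]
```

View pics/s3.png

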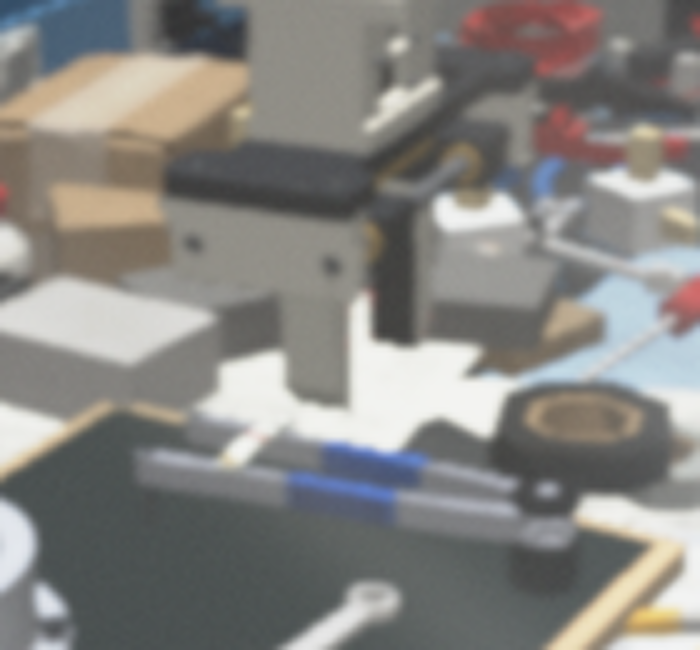

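```bash
python3 -c "
from h import *
c=shot('side','s4.png',(280,90,420,220),5)
for p in ([338.4,-161.8,102],[338.4,-161.8,62],[410,-196,97],[411+9,-196+19,97],[487,-232,96],[498,-212.5,96]): print(p,(proj(c,p)-[280,90])*5)
o=bot.get_obs();y=np.radians(-25.5)
for s in(31,-31): 
  p=o['tool_pos']+[-s*np.sin(y),s*np.cos(y),-22]; print((proj(c,p)-[280,90])*5)
need([410.5,-196.2,93],-25.3)
"
```

```text
[338.4, -161.8, 102] [546.06704996 488.47130774]
[338.4, -161.8, 62] [541.66504512 579.65377176]
[410, -196, 97] [357.79606541 463.73538369]
[420, -177, 97] [333.91787165 484.58762817]
[487, -232, 96] [169.87631774 430.33073209]
[498, -212.5, 96] [141.14353776 450.39398859]
[321.41768303 480.92010246]
[384.01406246 421.17094723]
t 1.95 tcp [ 411.7 -196.7  124.6] rpy [179.99  -0.   -25.53] F [-0.1 -0.3 -0. ] w 62.62 -> shift [-1.3  0.  31.6] turn -0.23
```

View pics/s4.png

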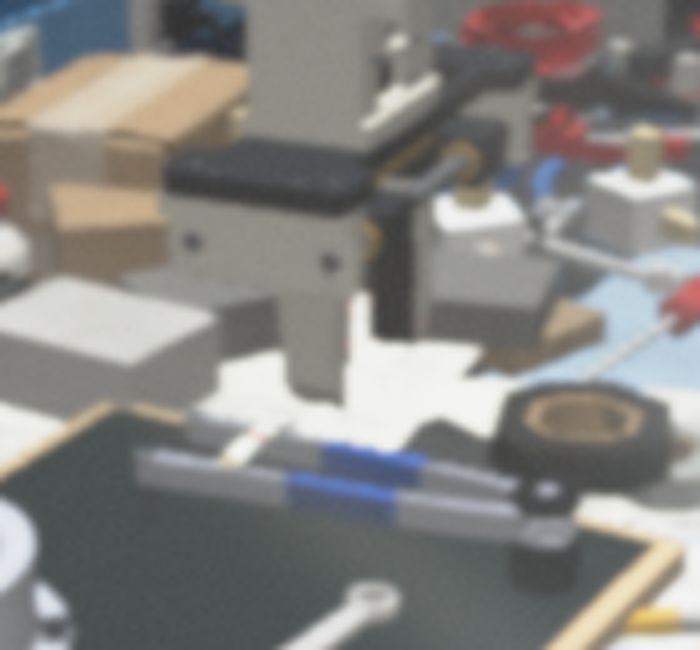

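```bash
python3 -c "
from h import *
c=shot('top','t4.png',(270,150,470,350),3)
y=np.radians(-25.5);yy=np.array([-np.sin(y),np.cos(y),0]);xx=np.array([np.cos(y),np.sin(y),0])
for z in (170,200,230):
  for s in (-37,37):
    p=np.array([411.7,-196.7,z])+95*yy+s*xx; print(z,s,(proj(c,p)-[270,150])*3)
c=shot('side','s5.png',(230,40,430,240),3)
for z in (170,200,230):
  for s in (-37,37):
    p=np.array([411.7,-196.7,z])+95*yy+s*xx; print(z,s,(proj(c,p)-[230,40])*3)
print(bot.get_obs()['joint_positions'])
"
```

```text
170 -37 [ 86.57305453 309.95222828]
170 37 [149.43007031 180.23114777]
200 -37 [ 84.51026079 306.27653045]
200 37 [149.85478484 171.53222587]
230 -37 [ 82.27704697 302.29716062]
230 37 [150.3140796  162.12503834]
170 -37 [355.23491237 389.48467376]
170 37 [243.28541028 369.16557172]
200 -37 [355.47738394 341.57652814]
200 37 [241.73189183 322.66714626]
230 -37 [355.7280234  292.05454808]
230 37 [240.12796648 274.65999017]
[-6.13323409e-01  3.16142384e-01  1.83303517e+00 -8.36402312e-05
  9.90531591e-01  1.40265069e+00]
```

View pics/t4.png

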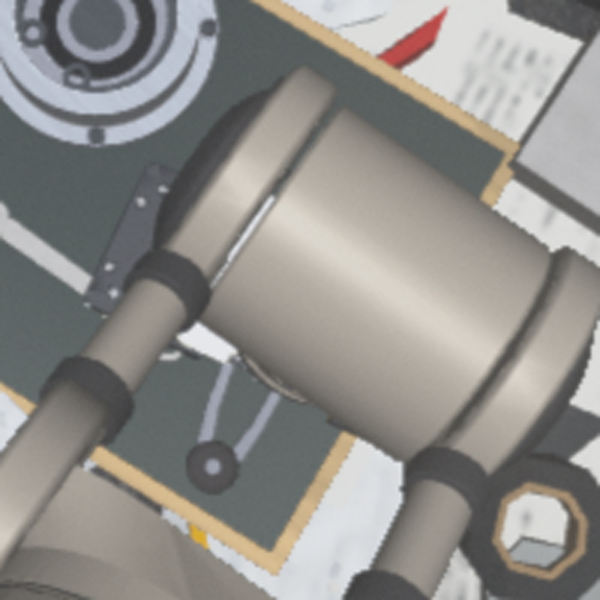

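View pics/s5.png

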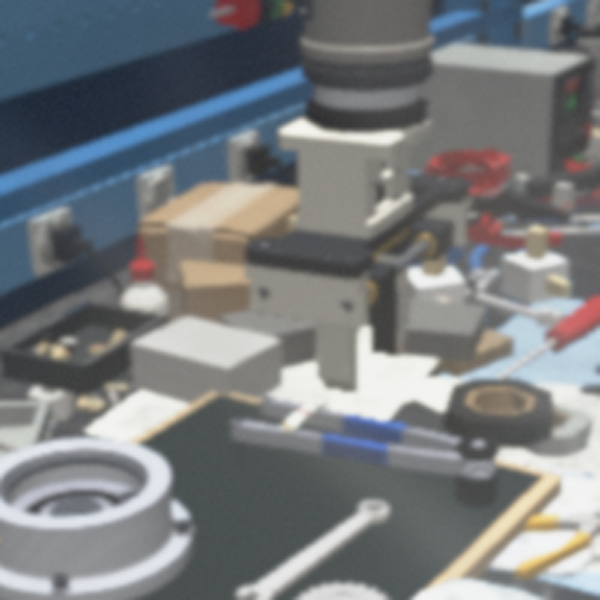

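Emit:
play_rows:
  moves: [80,-0.5,0,15,0,80,-0.5,0,30,0,80,-0.5,0,30,0]

```text
time: 2.3
tool_pos: [410.6, -195.4, 93.1]
tcp_rot: [-3.141, 0.002, -0.445]
contact_force: [-0.7, 0.7, 0.1]
grip_width: 63.0
```

```bash
python3 -c "
from h import *
need([410.5,-196.2,93],-25.3)
c=shot('side','s6.png',(280,90,420,220),5)
need([410.5,-196.2,93],-25.3)
"
```

```text
t 2.3 tcp [ 410.6 -195.4   93.1] rpy [-1.7998e+02  1.3000e-01 -2.5480e+01] F [-0.7  0.7  0.1] w 62.96 -> shift [0.3 0.7 0.1] turn -0.18
t 2.35 tcp [ 411.1 -195.7   94.1] rpy [-1.7999e+02  7.0000e-02 -2.5470e+01] F [-0.5  1.   0.1] w 63.09 -> shift [-0.3  0.7  1.1] turn -0.17
```

View pics/s6.png

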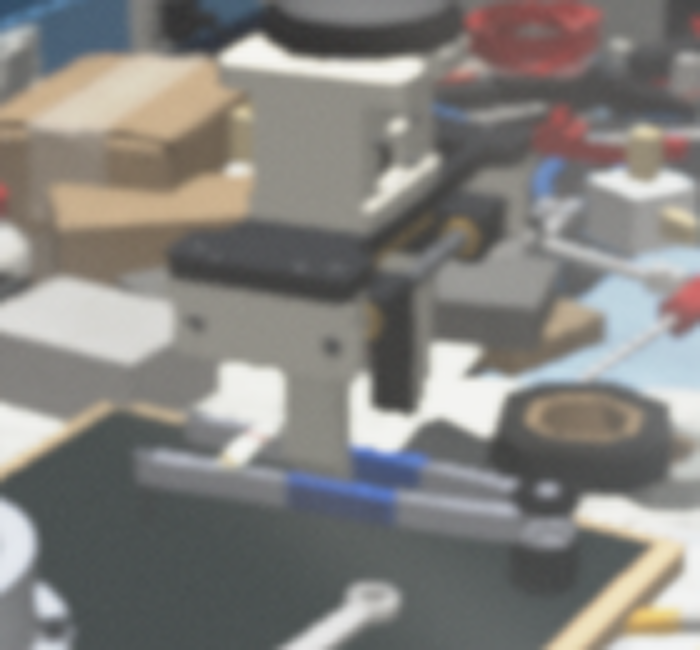

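```bash
python3 -c "
from h import *
c=shot('top','t6.png',(290,190,370,320),6)
c=shot('side','s7.png',(300,80,400,210),6)
"; python3 - <<'E'
import cv2,numpy as np
a=cv2.imread('pics/t6.png');a=a[:590];cv2.imwrite('pics/t6b.png',a)
b=cv2.imread('pics/s7.png');cv2.imwrite('pics/s7b.png',b[180:])
E
```

```text
(no output)
```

View pics/t6b.png

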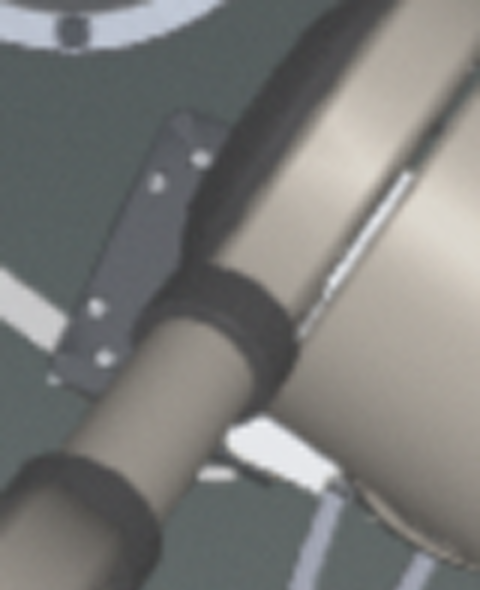

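View pics/s7b.png

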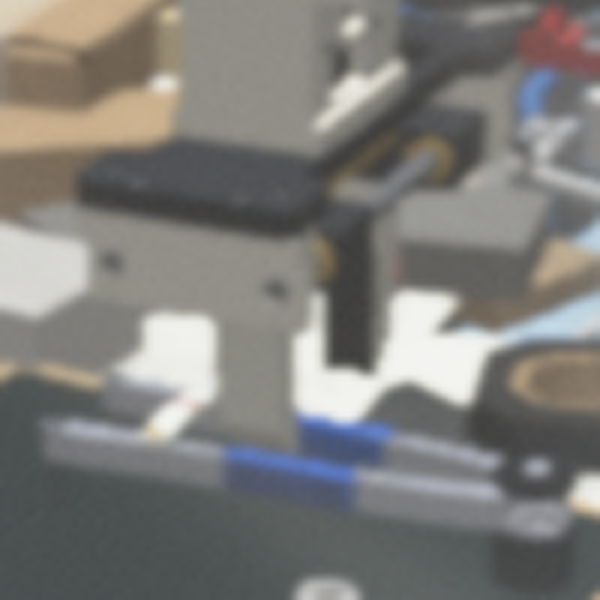

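```bash
cat >> h.py <<'E'
def tri(ct,uv1,cs,uv2):
    P=[np.diag([1,1,1])@np.array([[c["fx"],0,c["cx"]],[0,c["fy"],c["cy"]],[0,0,1]])@np.array(c["world_to_cam"])[:3] for c in (ct,cs)]
    X=cv2.triangulatePoints(P[0],P[1],np.array(uv1,float).reshape(2,1),np.array(uv2,float).reshape(2,1));X=(X[:3]/X[3]).ravel()
    return X,proj(ct,X)-uv1,proj(cs,X)-uv2
E
python3 -c "
from h import *
ct=cam('top');cs=cam('side')
for a,b in (((298.3,251.7),(350,144.2)),((320,208.3),(313.3,140))): print(tri(ct,a,cs,b))
need([410.5,-196.2,93],-25.3)
y=np.radians(-25.5);yy=np.array([-np.sin(y),np.cos(y),0])
o=bot.get_obs()
print('expected finger plane: mid + 50y', o['tool_pos']+50*yy)
"
```

```text
(array([417.7623564 , -95.7829111 , 217.45469432]), array([-0.03581718,  0.6412069 ]), array([-0.62483089, -0.04574655]))
(array([ 481.48594904, -126.85355821,  214.34765075]), array([-0.00276331,  0.46108568]), array([-0.43532491, -0.05561691]))
t 2.55 tcp [ 412.1 -196.3   95.2] rpy [ 1.7998e+02 -1.2000e-01 -2.5470e+01] F [ 0.8  0.4 -0.5] w 62.88 -> shift [-1.5  0.6  2.2] turn -0.17
expected finger plane: mid + 50y [ 433.59503851 -151.15364845   95.17143454]
```

```bash
python3 -c "
from h import *
cs=cam('side')
def atline(u,v,s):
  b=np.array([412.1+.43*s,-196.3+.903*s,0]); 
  z=np.arange(40,260,.5); vv=np.array([proj(cs,b+[0,0,q])[1] for q in z]); i=np.argmin(abs(vv-v)); return s,z[i],proj(cs,b+[0,0,z[i]])
for s in (31,40,50): print('near tip',atline(343.3,185.3,s))
for s in (-31,-40,-50): print('far tip',atline(300+352/6,80+548/6,s))
for s in (93,95,50): print('endface bottom',atline(300+230/6,80+492/6,s))
"
```

```text
near tip (31, np.float64(105.0), array([344.10653526, 185.19396319]))
near tip (40, np.float64(108.5), array([342.1737595 , 185.40011019]))
near tip (50, np.float64(113.0), array([339.98161157, 185.34554641]))
far tip (-31, np.float64(109.5), array([356.66468229, 171.26638522]))
far tip (-40, np.float64(105.5), array([358.35546747, 171.41865059]))
far tip (-50, np.float64(101.5), array([360.20173824, 171.3899884 ]))
endface bottom (93, np.float64(178.0), array([329.64888062, 161.9318657 ]))
endface bottom (95, np.float64(178.5), array([329.14982683, 162.07296739]))
endface bottom (50, np.float64(161.5), array([339.8938382 , 161.89550828]))
```

Image geometry puts the fingertips at about z=107. The reported TCP implies 73, so the gripper looks roughly 34 mm higher than reported, while XY agrees. I'll lower it in small steps, watching the force and the pictures.

Emit:
play_rows:
  moves: [80,-0.8,0.3,5,0,80,-0.8,0.3,10,0,80,-0.8,0.3,15,0,80,-0.8,0.3,15,0]

```text
time: 2.93
tool_pos: [409.9, -195.3, 78.0]
tcp_rot: [-3.141, 0.002, -0.445]
contact_force: [0.3, -0.2, -0.4]
grip_width: 62.7
```

```bash
python3 -c "
from h import *
need([410.5,-196.2,58],-25.3)
c=shot('side','s8.png',(300,110,400,210),6)
"
```

```text
t 2.93 tcp [ 409.9 -195.3   78. ] rpy [-1.7998e+02  1.1000e-01 -2.5470e+01] F [ 0.3 -0.2 -0.4] w 62.72 -> shift [ 1.   0.6 20. ] turn -0.17
```

View pics/s8.png

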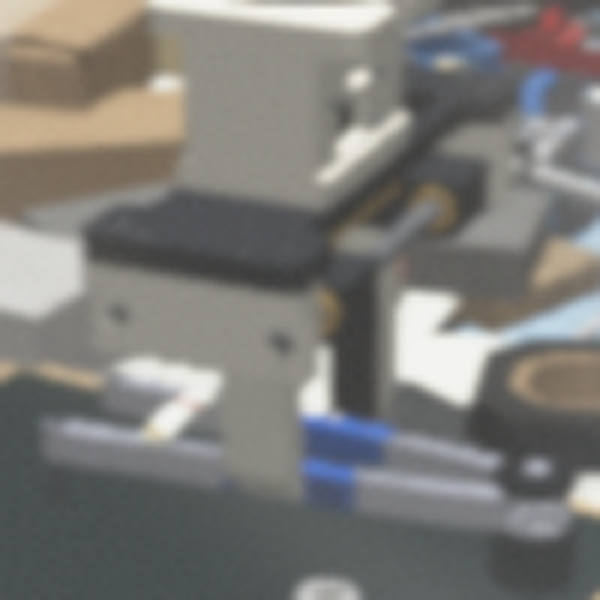

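The near finger now covers the near leg, with its bottom at crop (262,495), and there is no force. That confirms the z reading is offset, so I'll go about 20 mm further.

Emit:
play_rows:
  moves: [80,0.5,0.5,4,0,80,0.5,0.5,8,0,80,0.5,0.5,11,0,80,0.5,0.5,14,0,80,0.5,0.5,14,0]

```text
time: 3.4
tool_pos: [410.5, -196.2, 64.4]
tcp_rot: [-3.141, 0.001, -0.445]
contact_force: [-1.2, -0.1, -0.6]
grip_width: 62.8
```

```bash
python3 -c "
from h import *
need([410.5,-196.2,58],-25.3)
cs=shot('side','s9.png',(300,110,400,210),6)
o=bot.get_obs()['tool_pos']
for z in (62,66,70,74,78,82):
  print(z,[(proj(cs,[o[0]+.43*s,o[1]+.903*s,z])-[300,110])*6 for s in (31,50,-31)])
"
```

```text
t 3.4 tcp [ 410.5 -196.2   64.4] rpy [-1.7999e+02  6.0000e-02 -2.5470e+01] F [-1.2 -0.1 -0.6] w 62.78 -> shift [0.  0.  6.4] turn -0.17
62 [array([269.08620342, 568.05929405]), array([245.00511041, 592.93354996]), array([342.59128027, 492.13316847])]
66 [array([269.10130617, 557.39128058]), array([244.97363453, 582.14078418]), array([342.73931167, 481.85543487])]
70 [array([269.11646683, 546.68236516]), array([244.942036  , 571.30596534]), array([342.88788247, 471.54025091])]
74 [array([269.13168572, 535.93231212]), array([244.91031412, 560.42884715]), array([343.03699563, 461.18741151])]
78 [array([269.14696319, 525.14088395]), array([244.87846814, 549.50918144]), array([343.18665412, 450.7967101 ])]
82 [array([269.16229958, 514.30784132]), array([244.84649736, 538.54671807]), array([343.33686093, 440.36793861])]
```

View pics/s9.png

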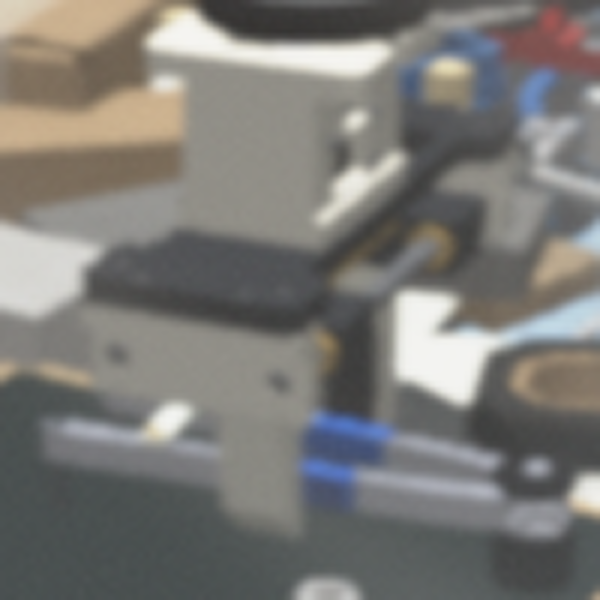

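Emit:
play_rows:
  moves: [80,0,0,3,0,80,0,0,6,0,80,0,0,6,0]

```text
time: 3.7
tool_pos: [410.5, -196.3, 58.6]
tcp_rot: [-3.142, 0.001, -0.444]
contact_force: [-1.1, 0.2, 0.0]
grip_width: 63.2
```

```bash
python3 -c "
from h import *
need([410.5,-196.2,58],-25.3)
cs=shot('side','s10.png',(300,110,400,210),6)
o=bot.get_obs()['tool_pos']
for z in (62,66,70,74,78,82):
  print(z,[(proj(cs,[o[0]+.43*s,o[1]+.903*s,z])-[300,110])*6 for s in (31,50,-31)])
"
```

```text
t 3.7 tcp [ 410.5 -196.3   58.6] rpy [-1.800e+02  4.000e-02 -2.547e+01] F [-1.1  0.2  0. ] w 63.15 -> shift [-0.  -0.   0.6] turn -0.17
62 [array([269.04378074, 568.0363366 ]), array([244.96239177, 592.90981668]), array([342.54983808, 492.11249949])]
66 [array([269.05880208, 557.36845003]), array([244.93083334, 582.11718039]), array([342.69779186, 481.83488473])]
70 [array([269.07388102, 546.65966266]), array([244.89915195, 571.28249222]), array([342.84628475, 471.51982062])]
74 [array([269.08901787, 535.90973882]), array([244.86734687, 560.40550592]), array([342.99531971, 461.16710208])]
78 [array([269.10421299, 525.11844102]), array([244.83541738, 549.4859733 ]), array([343.1448997 , 450.77652255])]
82 [array([269.1194667 , 514.28552993]), array([244.80336276, 538.52364425]), array([343.29502773, 440.34787397])]
```

View pics/s10.png

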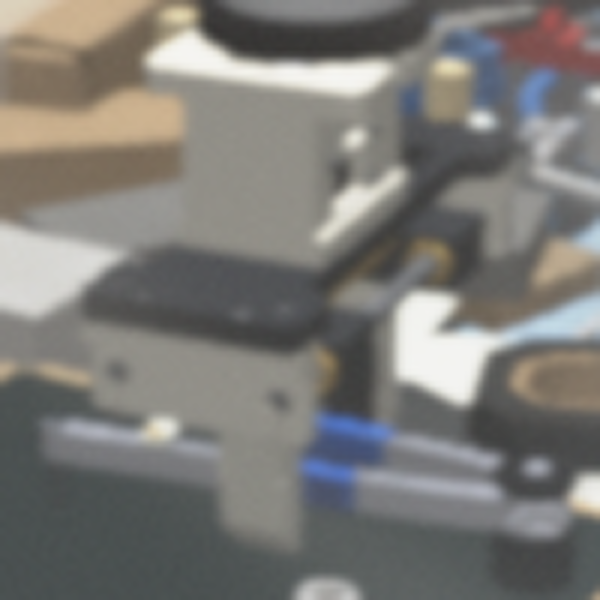

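Emit:
play_rows:
  moves: [80,0,0,2,0,120,0,0,2,0,135,0,0,2,0,135,0,0,2,0,142,0,0,2,0,147,0,0,2,0,147,0,0,2,0,147,0,0,2,0]

```text
time: 4.42
tool_pos: [411.0, -196.6, 57.2]
tcp_rot: [3.141, -0.001, -0.444]
contact_force: [1.3, -1.2, 0.0]
grip_width: 39.1
```

```bash
python3 -c "
from h import *
need([410.5,-196.2,58],-25.3)
cs=shot('side','s11.png',(280,110,400,210),6)
"
```

```text
t 4.42 tcp [ 411.  -196.6   57.2] rpy [ 1.7999e+02 -3.0000e-02 -2.5460e+01] F [ 1.3 -1.2  0. ] w 39.08 -> shift [-0.6 -0.1 -0.8] turn -0.16
```

View pics/s11.png

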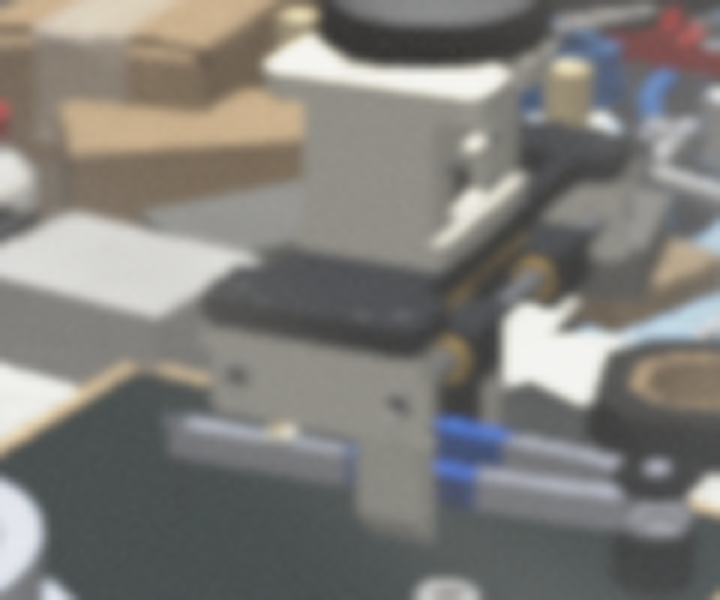

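Emit:
play_rows:
  moves: [147,0,0,-5,0,147,0,0,-15,0,147,0,0,-30,0,147,0,0,-45,0,147,0,0,-60,0,147,0,0,-70,0,147,0,0,-75,0,147,0,0,-75,0]

```text
time: 5.13
tool_pos: [411.2, -196.6, 133.1]
tcp_rot: [3.141, -0.002, -0.444]
contact_force: [0.8, 0.7, -0.7]
grip_width: 39.2
```

```bash
python3 -c "
from h import *
a=np.radians(-45);need([567-85*np.cos(a),-73.5-85*np.sin(a),131],-45)
cs=shot('side','s12.png',(240,60,400,180),5)
ct=shot('top','t12.png',(270,150,430,290),5)
"
```

```text
t 5.13 tcp [ 411.2 -196.6  133.1] rpy [ 1.7998e+02 -1.1000e-01 -2.5460e+01] F [ 0.8  0.7 -0.7] w 39.18 -> shift [   7.6 -206.6    2.1] turn 19.54
```

View pics/s12.png

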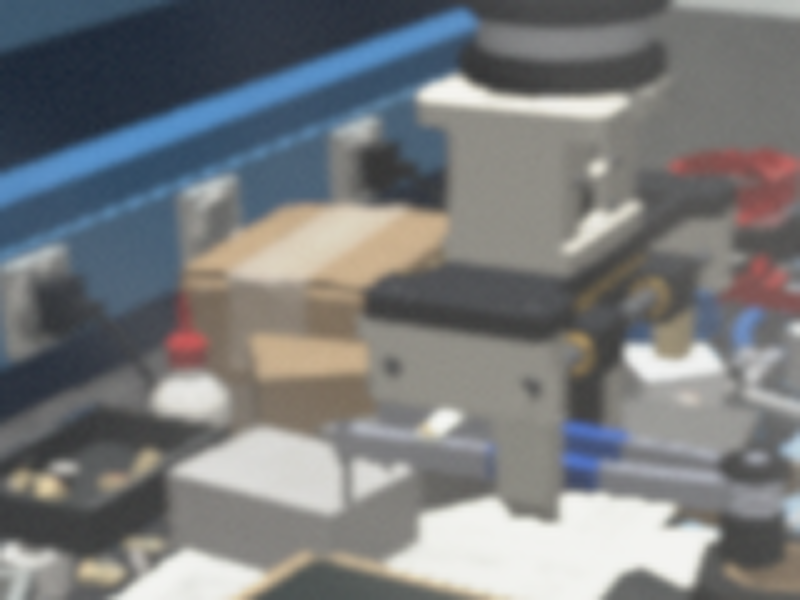

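View pics/t12.png

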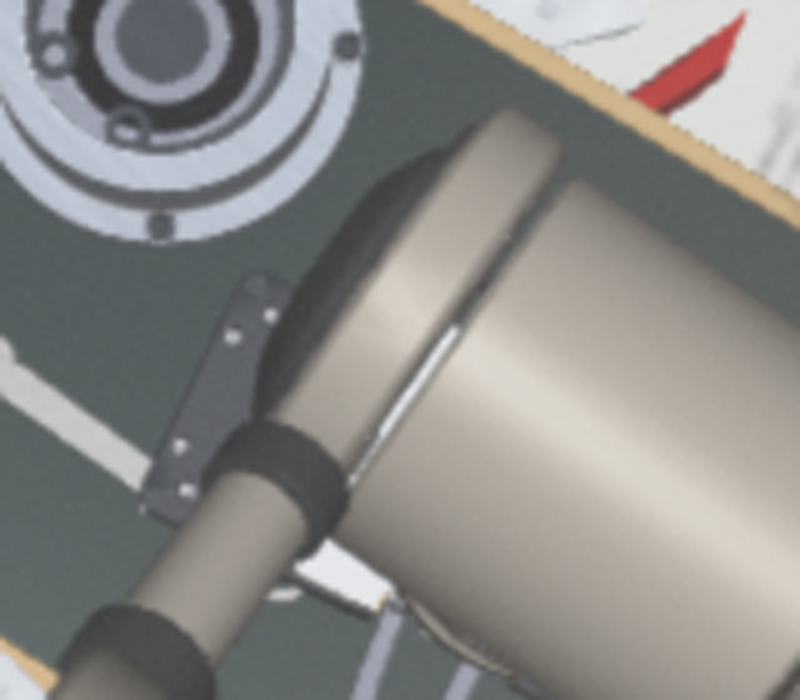

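The tongs are lifted and level, with the pin at side crop (348,500). Next I'll refine the eye positions and then move across.

```bash
python3 -c "
from h import *
im=cv2.imread('pics/top0.png')[145:190,265:315]
cv2.imwrite('pics/eyes.png',cv2.resize(im,None,fx=13,fy=13,interpolation=cv2.INTER_CUBIC))
"
```

```text
(no output)
```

View pics/eyes.png

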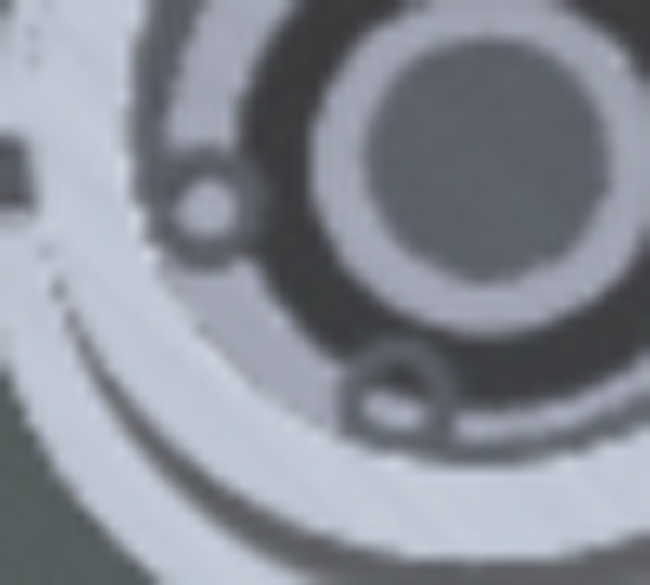

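Emit:
play_rows:
  moves: [147,1,-26,0,2.5,147,2,-52,0,5,147,3,-78,0,7.5,147,4,-104,0,10,147,5,-130,0,12.5,147,6,-156,0,15,147,7,-182,0,17.5,147,7.6,-206.6,0,19.5]

```text
time: 5.9
tool_pos: [506.4, -11.7, 131.0]
tcp_rot: [3.14, 0.002, -0.787]
contact_force: [0.1, -0.6, -0.4]
grip_width: 39.0
```

Emit:
play_rows:
  moves: [147,0,0,0,0,147,0,0,0,0,147,0,0,0,0]

```text
time: 6.15
tool_pos: [505.7, -13.3, 131.2]
tcp_rot: [3.14, 0.001, -0.784]
contact_force: [-0.1, 0.6, -1.2]
grip_width: 38.8
```

```bash
python3 -c "
from h import *
a=np.radians(-45);need([567-85*np.cos(a),-73.5-85*np.sin(a),131],-45)
cs=shot('side','s13.png',(180,60,380,210),4)
ct=shot('top','t13.png',(200,100,400,250),4)
"
```

```text
t 6.15 tcp [505.7 -13.3 131.2] rpy [ 1.7992e+02  8.0000e-02 -4.4910e+01] F [-0.1  0.6 -1.2] w 38.78 -> shift [ 0.9 -0.8  0.2] turn 0.09
```

View pics/s13.png

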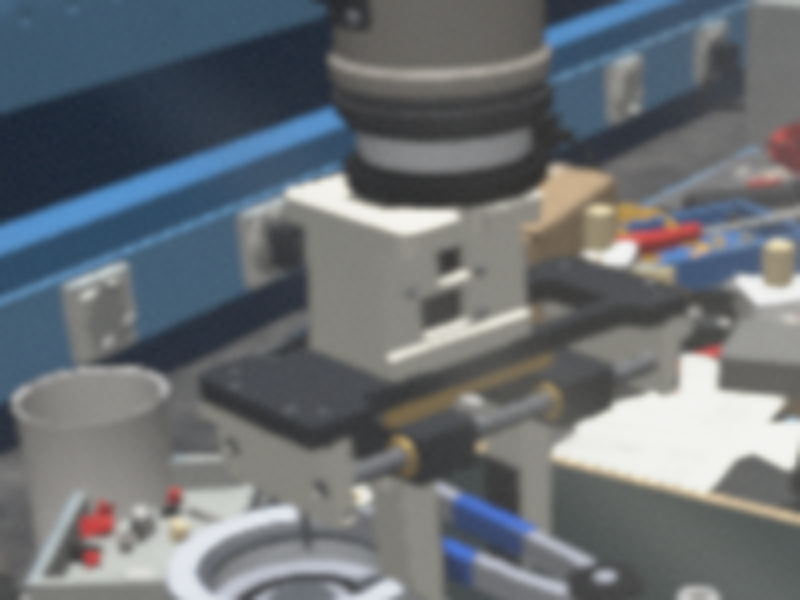

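View pics/t13.png

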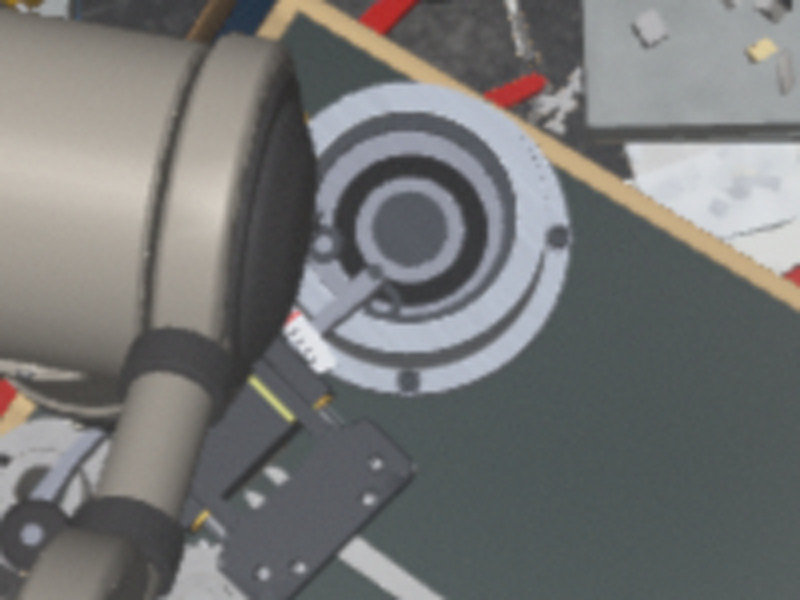

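The top view now shows the right leg tip at crop (376,274), the bar with its red line at (291,318), and the left eye at (325,243). I'll measure the leg tip against the eye.

```bash
python3 -c "
from h import *
ct=cam('top');im=ct['color'][:,:,::-1].copy()
x0,y0,x1,y1=255,140,320,205;f=10
b=cv2.resize(im[y0:y1,x0:x1],None,fx=f,fy=f,interpolation=cv2.INTER_CUBIC)
cv2.imwrite('pics/t14.png',b)
e1=ray(ct,280.6,160.6,106);e2=ray(ct,295.15,175.1,106);print(e1,e2)
o=bot.get_obs();a=o['tcp_rot'][2];d=np.array([np.cos(a),np.sin(a),0]);n=np.array([-d[1],d[0],0])
p=o['tool_pos'].copy();
for s in (18,-18):
  for z in (136,158,170):
    q=p+85*d+s*n;q[2]=z;print(s,z,q.round(1),((proj(ct,q)+.5-[x0,y0])*f-.5).round(0))
"
```

```text
[580.02302833 -60.55804903 106.        ] [554.96161589 -85.49141119 106.        ]
18 136 [578.8 -61.4 136. ] [253. 174.]
18 158 [578.8 -61.4 158. ] [243. 140.]
18 170 [578.8 -61.4 170. ] [238. 120.]
-18 136 [553.4 -86.9 136. ] [407. 326.]
-18 158 [553.4 -86.9 158. ] [401. 296.]
-18 170 [553.4 -86.9 170. ] [398. 279.]
```

View pics/t14.png

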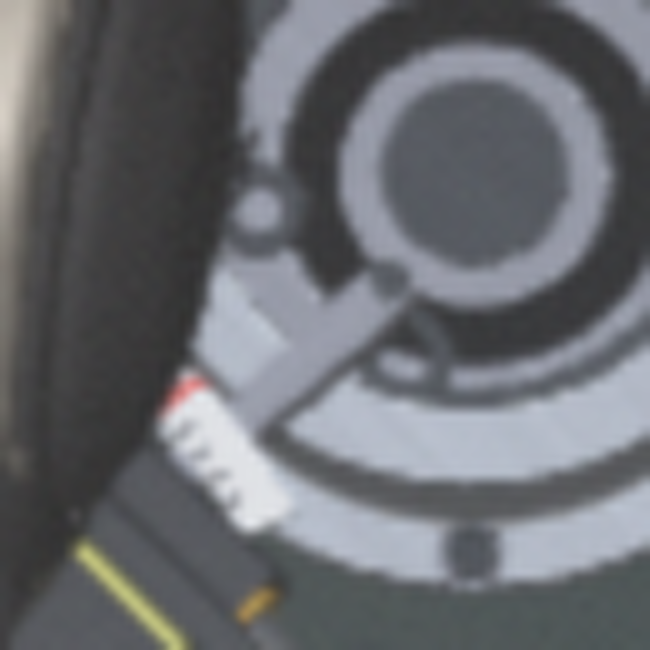

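Emit:
play_rows:
  moves: [147,0.4,-0.5,5,0,147,0.8,-1,10,0,147,0.8,-1,15,0,147,0.8,-1,20,0,147,0.8,-1,23,0,147,0.8,-1,23,0]

```text
time: 6.8
tool_pos: [507.2, -13.0, 108.1]
tcp_rot: [3.14, 0.001, -0.785]
contact_force: [-0.1, -0.4, -0.9]
grip_width: 38.8
```

```bash
cat >> h.py <<'E'
def check(tag,w=18):
    need([507,-13.5,91],-45)
    o=bot.get_obs()
    ct=cam('top');im=ct['color'][:,:,::-1].copy()
    x0,y0,x1,y1=255,140,320,205;f=10
    b=cv2.resize(im[y0:y1,x0:x1],None,fx=f,fy=f,interpolation=cv2.INTER_CUBIC)
    cv2.imwrite(f'pics/{tag}.png',b)
    a=o['tcp_rot'][2];d=np.array([np.cos(a),np.sin(a),0]);n=np.array([-d[1],d[0],0])
    p=o['tool_pos'].copy();ze=p[2]+4.8
    for s in (w,-w):
      for z in (ze,ze+34):
        q=p+85*d+s*n;q[2]=z;print(s,q.round(1),((proj(ct,q)+.5-[x0,y0])*f-.5).round(0))
E
python3 -c "
from h import *
check('t15')
cs=shot('side','s15.png',(190,130,350,250),5)"
```

```text
t 6.8 tcp [507.2 -13.  108.1] rpy [ 1.7994e+02  8.0000e-02 -4.4970e+01] F [-0.1 -0.4 -0.9] w 38.8 -> shift [ 0.3  0.5 17.1] turn 0.03
18 [580.  -60.3 112.9] [256. 201.]
18 [580.  -60.3 146.9] [241. 150.]
-18 [554.6 -85.8 112.9] [406. 349.]
-18 [554.6 -85.8 146.9] [397. 304.]
```

View pics/t15.png

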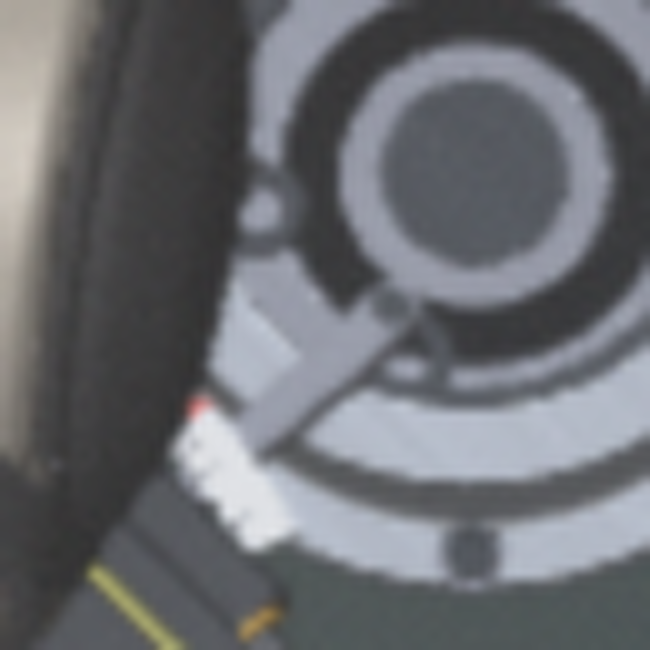

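View pics/s15.png

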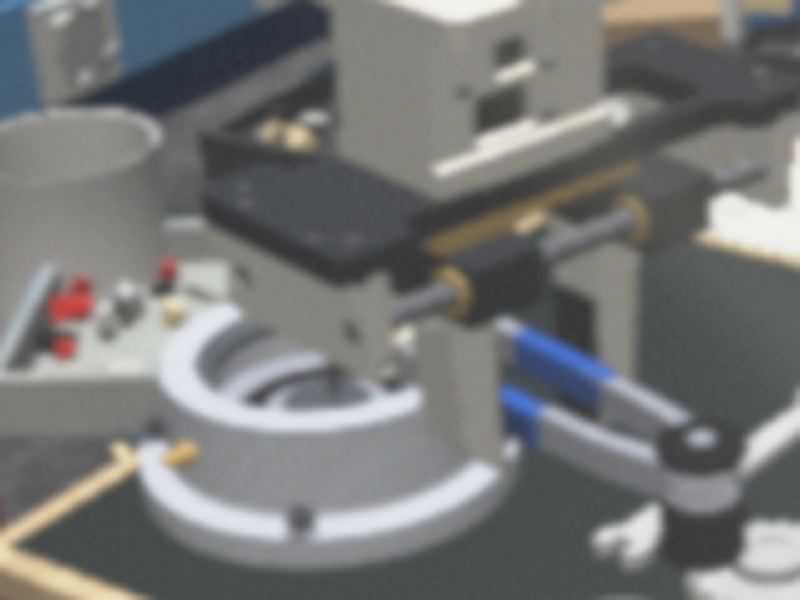

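The right pin head is at crop (392,302), which puts it within about 0.5 mm of the eye. I'll go down in stages.

Emit:
play_rows:
  moves: [147,0,0,3,0,147,0,0,6,0,147,0,0,9,0,147,0,0,9,0]

```text
time: 7.23
tool_pos: [507.4, -12.9, 99.4]
tcp_rot: [3.141, 0.001, -0.785]
contact_force: [0.6, -0.7, -1.8]
grip_width: 38.8
```

```bash
python3 -c "
from h import *
check('t16')"
```

```text
t 7.23 tcp [507.4 -12.9  99.4] rpy [ 1.7996e+02  5.0000e-02 -4.4960e+01] F [ 0.6 -0.7 -1.8] w 38.84 -> shift [0.2 0.7 8.4] turn 0.04
18 [580.2 -60.2 104.2] [259. 212.]
18 [580.2 -60.2 138.2] [245. 162.]
-18 [554.8 -85.7 104.2] [408. 359.]
-18 [554.8 -85.7 138.2] [399. 315.]
```

View pics/t16.png

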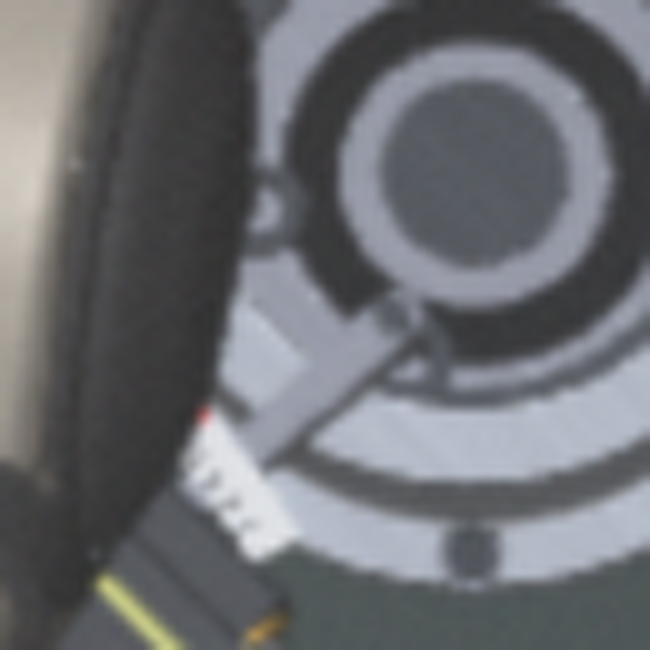

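Emit:
play_rows:
  moves: [147,0,0,2.5,0,147,0,0,5,0,147,0,0,8,0,147,0,0,8,0]

```text
time: 7.62
tool_pos: [507.4, -12.9, 91.4]
tcp_rot: [3.141, 0.001, -0.785]
contact_force: [-0.1, 1.4, -2.1]
grip_width: 39.3
```

```bash
python3 -c "
from h import *
check('t17')
cs=shot('side','s17.png',(190,130,350,250),5)"
```

```text
t 7.62 tcp [507.4 -12.9  91.4] rpy [ 1.7996e+02  5.0000e-02 -4.4970e+01] F [-0.1  1.4 -2.1] w 39.26 -> shift [0.1 0.7 0.4] turn 0.03
18 [580.3 -60.3  96.2] [263. 223.]
18 [580.3 -60.3 130.2] [249. 174.]
-18 [554.8 -85.7  96.2] [410. 368.]
-18 [554.8 -85.7 130.2] [401. 325.]
```

View pics/t17.png

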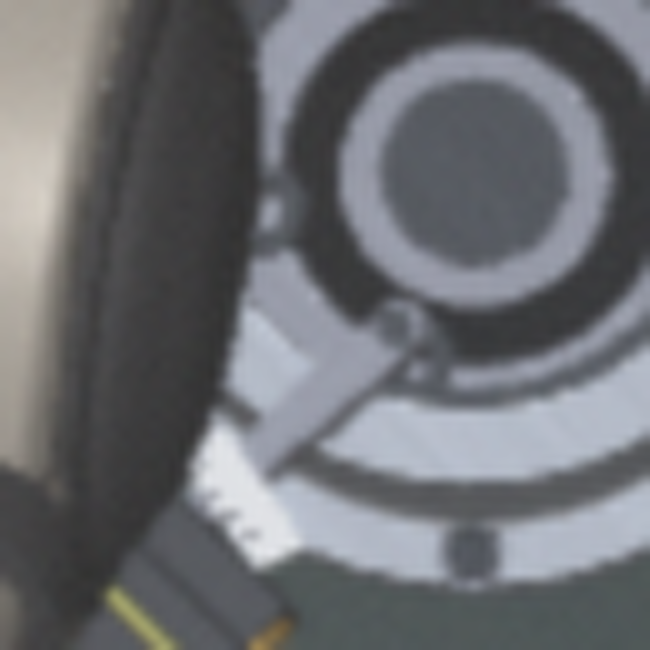

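View pics/s17.png

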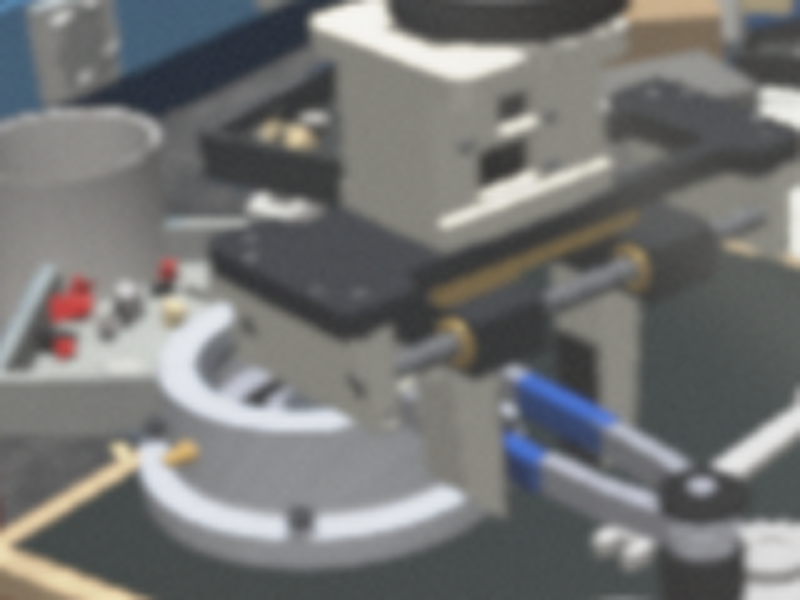

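```bash
python3 -c "
from h import *
ct=cam('top');im=ct['color'][:,:,::-1]
cs=cam('side')
old=cv2.imread('pics/top0.png')
r=[]
for k in (old,im):
  b=k[148:183,272:307].astype(float); b=np.clip((b-40)*1.5,0,255).astype(np.uint8)
  r.append(cv2.resize(b,None,fx=11,fy=11,interpolation=cv2.INTER_CUBIC))
cv2.imwrite('pics/cmp.png',np.hstack(r))
"
```

```text
(no output)
```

View pics/cmp.png

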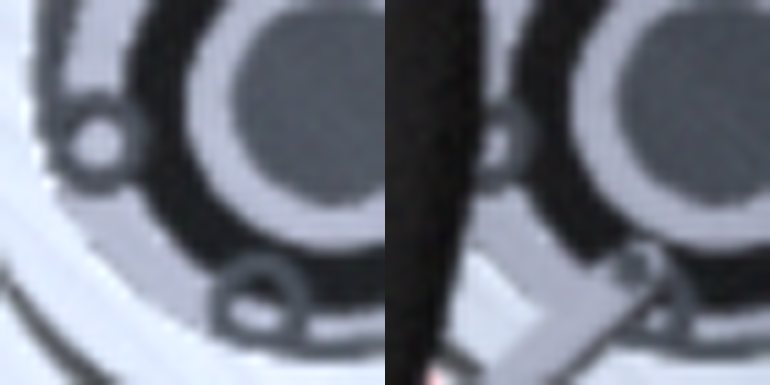

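Emit:
play_rows:
  moves: [147,0.4,0.5,0,0,147,0.7,1,0,0,149,0.7,1,0,0]

```text
time: 8.07
tool_pos: [507.6, -14.3, 92.2]
tcp_rot: [-3.142, -0.0, -0.785]
contact_force: [-0.1, 0.5, -1.4]
grip_width: 38.2
```

```bash
cat >> h.py <<'E'
def cmp(tag):
    need([507,-14,91],-45)
    ct=cam('top');im=ct['color'][:,:,::-1]
    b=im[148:192,262:307].astype(float); b=np.clip((b-30)*1.4,0,255).astype(np.uint8)
    cv2.imwrite(f'pics/{tag}.png',cv2.resize(b,None,fx=13,fy=13,interpolation=cv2.INTER_CUBIC))
E
python3 -c "
from h import *
cmp('c18')"
```

```text
t 8.07 tcp [507.6 -14.3  92.2] rpy [-1.800e+02 -1.000e-02 -4.497e+01] F [-0.1  0.5 -1.4] w 38.23 -> shift [-0.7  0.2  1.2] turn 0.03
```

View pics/c18.png

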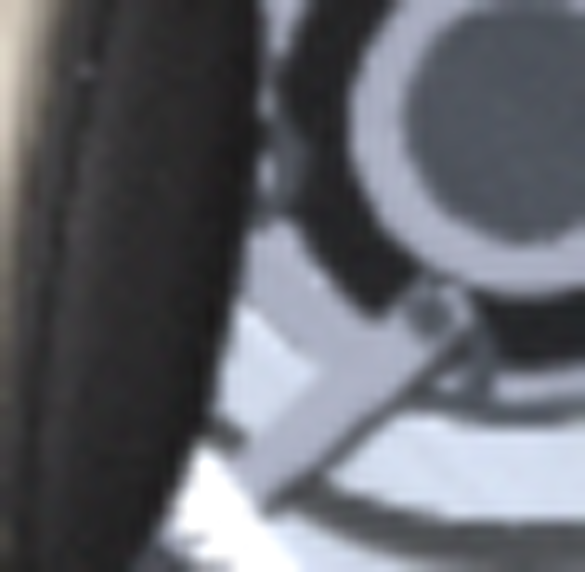

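Emit:
play_rows:
  moves: [152,0,0,0,0,154,0,0,0,0,156,0,0,0,0,158,0,0,0,0,160,0,0,0,0,160,0,0,0,0,160,0,0,0,0]

```text
time: 8.7
tool_pos: [507.5, -14.1, 92.1]
tcp_rot: [3.141, 0.0, -0.785]
contact_force: [-0.6, 0.7, -1.2]
grip_width: 34.3
```

```bash
python3 -c "
from h import *
cmp('c19')"
```

```text
t 8.7 tcp [507.5 -14.1  92.1] rpy [ 1.7999e+02  1.0000e-02 -4.4970e+01] F [-0.6  0.7 -1.2] w 34.26 -> shift [-0.4  0.2  1.1] turn 0.03
```

View pics/c19.png

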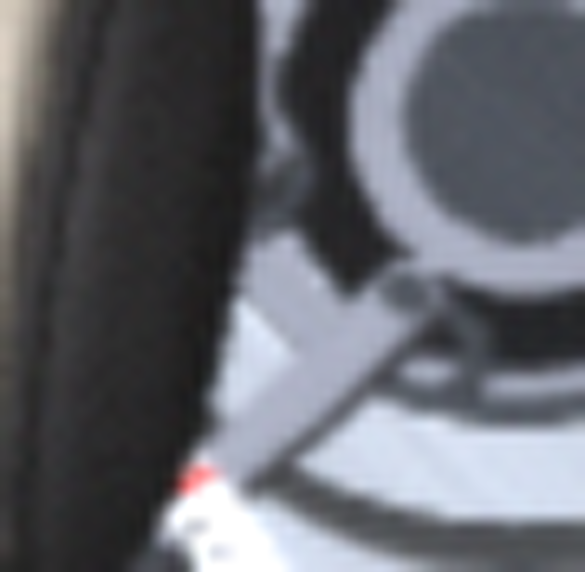

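Both ears have moved inward, the left one down and the right one up-left, so both pins are engaged. The red line at (198,478) has not reached the edge yet, so I'll zoom in on the bar.

```bash
cat >> h.py <<'E'
def bar(tag,box=(266,172,298,204)):
    need([507,-14,91],-45)
    ct=cam('top');im=ct['color'][:,:,::-1];x0,y0,x1,y1=box
    cv2.imwrite(f'pics/{tag}.png',cv2.resize(im[y0:y1,x0:x1],None,fx=18,fy=18,interpolation=cv2.INTER_CUBIC))
E
python3 -c "
from h import *
bar('b19')"
```

```text
t 8.75 tcp [507.5 -14.1  92.1] rpy [ 1.7999e+02  1.0000e-02 -4.4960e+01] F [-0.8  1.5 -1.2] w 34.45 -> shift [-0.4  0.2  1.1] turn 0.04
```

View pics/b19.png

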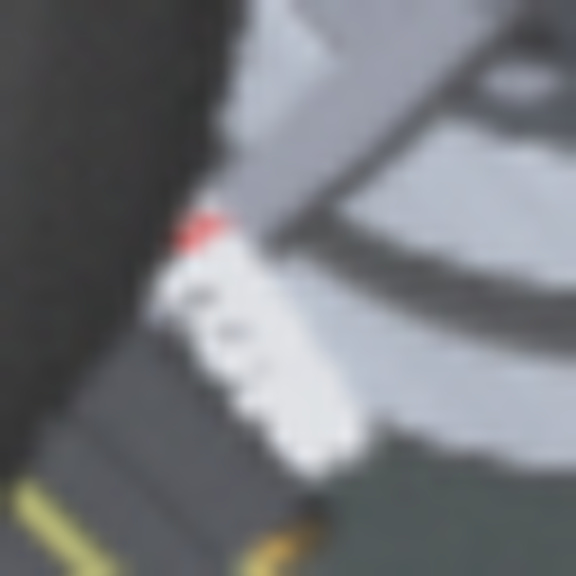

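Emit:
play_rows:
  moves: [161,0,0,0,0,162,0,0,0,0,163,0,0,0,0,163,0,0,0,0,163,0,0,0,0]

```text
time: 9.22
tool_pos: [507.4, -14.1, 92.0]
tcp_rot: [3.141, 0.0, -0.785]
contact_force: [-0.4, 0.6, -0.0]
grip_width: 33.5
```

```bash
python3 -c "
from h import *
bar('b20')"
```

```text
t 9.22 tcp [507.4 -14.1  92. ] rpy [ 1.7999e+02  2.0000e-02 -4.4970e+01] F [-0.4  0.6 -0. ] w 33.52 -> shift [-0.4  0.2  1. ] turn 0.03
```

View pics/b20.png

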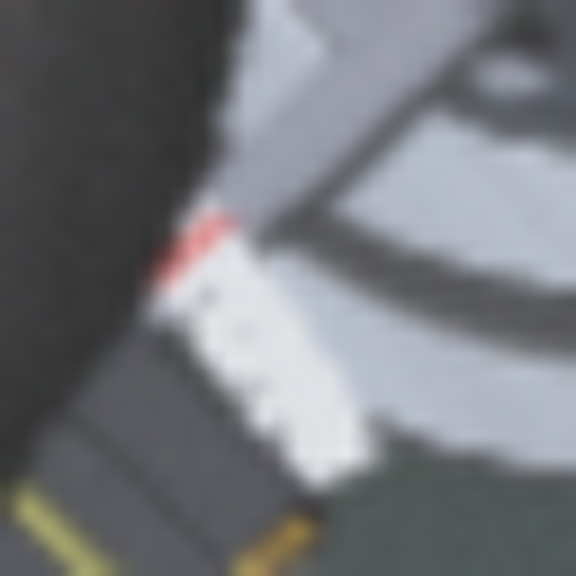

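Emit:
play_rows:
  moves: [164,0,0,0,0,165,0,0,0,0,165,0,0,0,0,165,0,0,0,0]

```text
time: 9.6
tool_pos: [507.4, -14.1, 92.0]
tcp_rot: [3.141, 0.0, -0.785]
contact_force: [-1.2, 1.8, 0.0]
grip_width: 32.6
```

```bash
python3 -c "
from h import *
need([507,-14,91],-45)
ims=[cam('top')['color'][:,:,::-1].astype(float) for _ in range(6)]
im=np.mean(ims,0);np.save('avg165.npy',im)
cv2.imwrite('pics/b21.png',cv2.resize(im[176:196,270:294].clip(0,255).astype(np.uint8),None,fx=30,fy=30,interpolation=cv2.INTER_CUBIC))
need([507,-14,91],-45)"
```

```text
t 9.6 tcp [507.4 -14.1  92. ] rpy [ 1.7999e+02  1.0000e-02 -4.4960e+01] F [-1.2  1.8  0. ] w 32.56 -> shift [-0.4  0.3  1. ] turn 0.04
t 9.9 tcp [507.4 -14.1  92. ] rpy [ 1.7999e+02  1.0000e-02 -4.4960e+01] F [-2.7  1.6 -0.1] w 33.1 -> shift [-0.4  0.2  1. ] turn 0.04
```

View pics/b21.png

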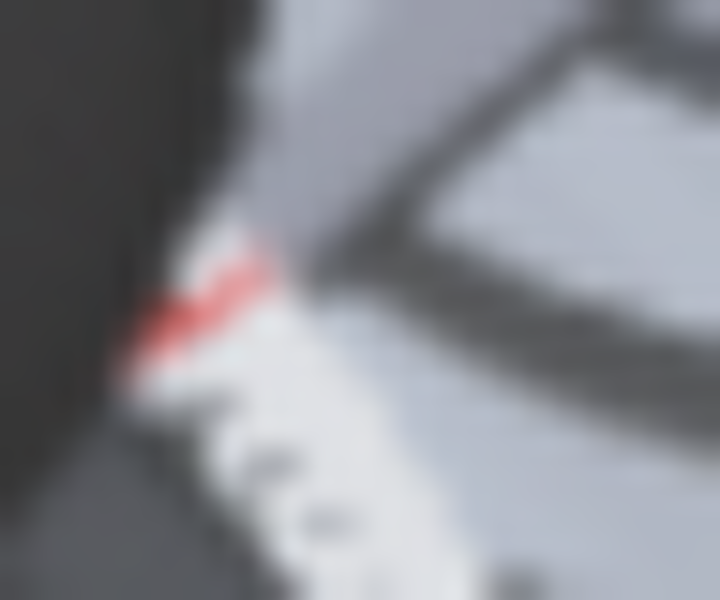

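The red line meets the bar's edge at (267,263) and the leg's outer edge is at about (285,284). That leaves roughly 1 mm at the bar, so I'll add one count.

Emit:
play_rows:
  moves: [166,0,0,0,0,166,0,0,0,0,166,0,0,0,0,166,0,0,0,0]

```text
time: 10.23
tool_pos: [507.4, -14.1, 92.0]
tcp_rot: [3.141, 0.0, -0.785]
contact_force: [-2.5, 1.9, -0.8]
grip_width: 32.2
```

```bash
cat >> h.py <<'E'
def avg(tag,n=8):
    ims=[];ws=[]
    for _ in range(n):
        ims.append(cam('top')['color'][:,:,::-1].astype(float));ws.append(bot.get_obs()['grip_width'])
    im=np.mean(ims,0);print('w',np.mean(ws),np.std(ws))
    cv2.imwrite(f'pics/{tag}.png',cv2.resize(im[176:196,270:294].clip(0,255).astype(np.uint8),None,fx=30,fy=30,interpolation=cv2.INTER_CUBIC))
    need([507,-14,91],-45)
E
python3 -c "
from h import *
avg('b22')"
```

```text
w 32.226357035368395 0.1457708393677811
t 10.63 tcp [507.5 -14.1  92.1] rpy [ 1.7999e+02  1.0000e-02 -4.4960e+01] F [-1.7  2.5 -0.9] w 32.51 -> shift [-0.4  0.3  1.1] turn 0.04
```

View pics/b22.png

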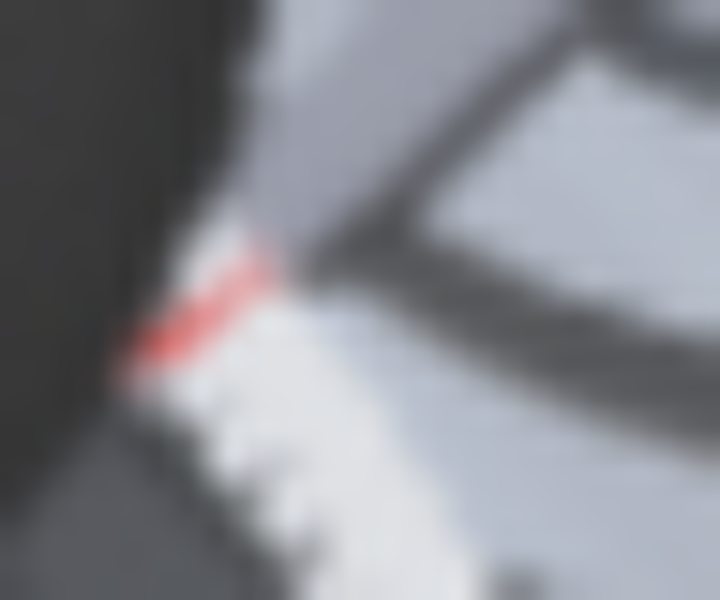

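```bash
python3 -c "
from h import *
cmp('c22')
ct=cam('top')
im=cv2.imread('pics/c18.png');im2=cv2.imread('pics/c22.png')
# dark pin head centroid
def cen(im,guess):
    g=cv2.cvtColor(im,cv2.COLOR_BGR2GRAY).astype(float);x,y=guess;r=24
    p=g[y-r:y+r,x-r:x+r];w=np.clip(np.percentile(p,50)-p,0,None)
    yy,xx=np.mgrid[-r:r,-r:r];m=(xx**2+yy**2<22**2);w=w*m
    return x+(w*xx).sum()/w.sum(),y+(w*yy).sum()/w.sum()
print(cen(im,(430,308)))
cv2.imwrite('pics/c22z.png',np.hstack([im[220:420,330:530],im2[220:420,330:530]]))
"
```

```text
t 10.63 tcp [507.5 -14.1  92.1] rpy [ 1.7999e+02  1.0000e-02 -4.4960e+01] F [-1.7  2.5 -0.9] w 32.51 -> shift [-0.4  0.3  1.1] turn 0.04
(np.float64(429.3982641177763), np.float64(314.89244122170953))
```

View pics/c22z.png

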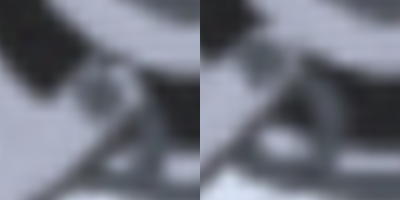

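View pics/c22.png

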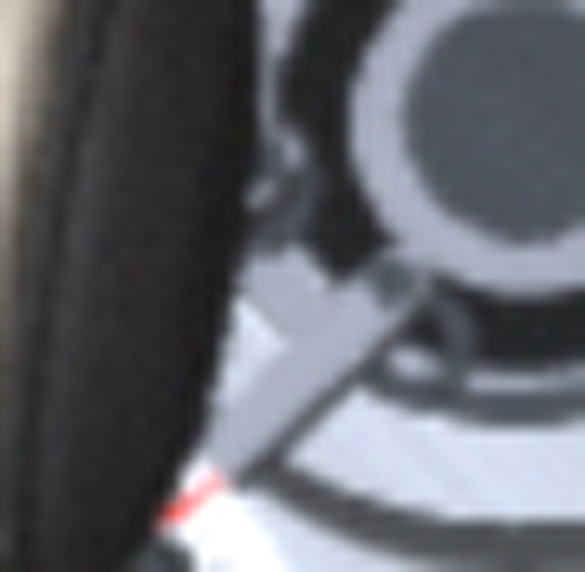

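All three estimates (bar, pin-head motion, grip width) put the pin gap at 22.4–22.9 mm. The target is 22, so I'll add a fraction of a count.

Emit:
play_rows:
  moves: [166.7,0,0,0,0,166.7,0,0,0,0,166.7,0,0,0,0,166.7,0,0,0,0]

```text
time: 11.07
tool_pos: [507.5, -14.2, 92.1]
tcp_rot: [3.141, 0.0, -0.785]
contact_force: [-3.1, 2.8, 0.2]
grip_width: 31.9
```

```bash
python3 -c "
from h import *
avg('b23');shot('side','s23.png',(190,130,350,250),5)"
```

```text
w 31.942700629799326 0.19508862183952244
t 11.47 tcp [507.5 -14.2  92. ] rpy [179.99   0.   -44.96] F [-2.8  4.  -0.3] w 31.88 -> shift [-0.5  0.2  1. ] turn 0.04
```

View pics/b23.png

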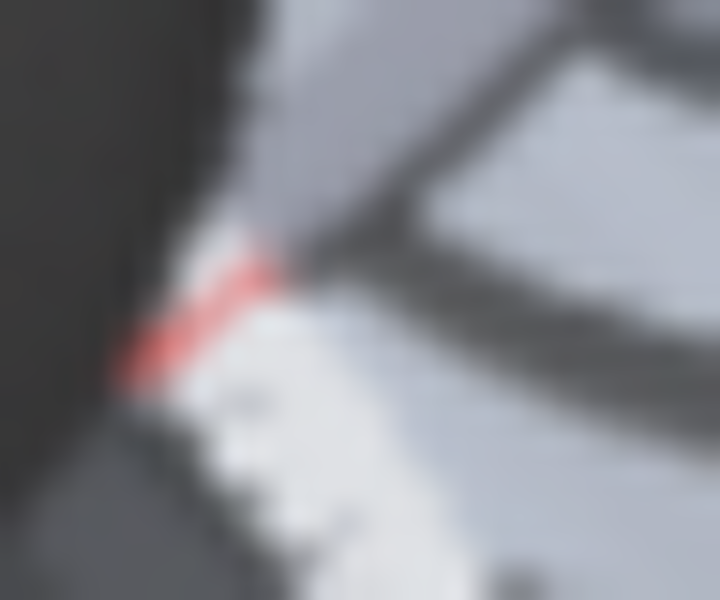

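View pics/s23.png

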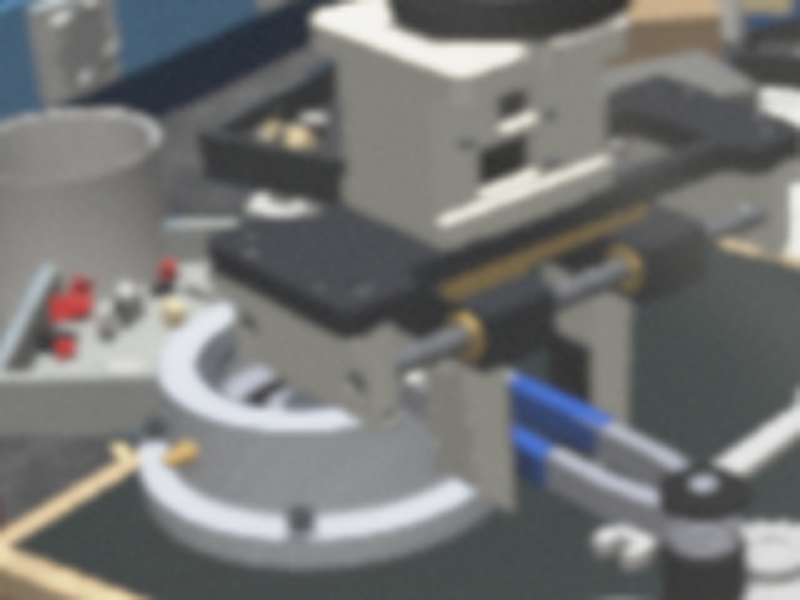

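```bash
python3 -c "
from h import *
cs=cam('side')
for z in (130,134,136,138,142): print(z,(proj(cs,[450.9,42.4,z])+.5-[190,130])*5)
"
```

```text
130 [701.64993429 503.79592002]
134 [701.47943245 492.55117661]
136 [701.39386288 486.90779029]
138 [701.30807983 481.25032433]
142 [701.13587007 469.89294216]
```

Heel top at crop (705,484) gives z≈137, so the pin ends are near 97, about 5 mm below the ears. I'll go 1.5 mm deeper for margin; clearance remains over the rim and the loose flange.

Emit:
play_rows:
  moves: [166.7,0,0,0.7,0,166.7,0,0,1.5,0,166.7,0,0,1.5,0,166.7,0,0,1.5,0,166.7,0,0,1.5,0]

```text
time: 11.98
tool_pos: [507.3, -14.1, 90.6]
tcp_rot: [3.141, 0.0, -0.785]
contact_force: [-5.0, 4.2, 0.6]
grip_width: 32.1
```

```bash
python3 -c "
from h import *
avg('b24');shot('side','s24.png',(260,170,380,260),6);cmp('c24')"
```

```text
w 31.911250151131107 0.26823831459502767
t 12.38 tcp [507.3 -14.   90.6] rpy [ 1.7999e+02  2.0000e-02 -4.4970e+01] F [-3.4  4.2  0.4] w 31.6 -> shift [-0.2  0.2 -0.4] turn 0.03
t 12.43 tcp [507.3 -14.   90.6] rpy [ 1.7999e+02  3.0000e-02 -4.4960e+01] F [-3.6  4.6  0.5] w 31.94 -> shift [-0.2  0.2 -0.4] turn 0.04
```

View pics/b24.png

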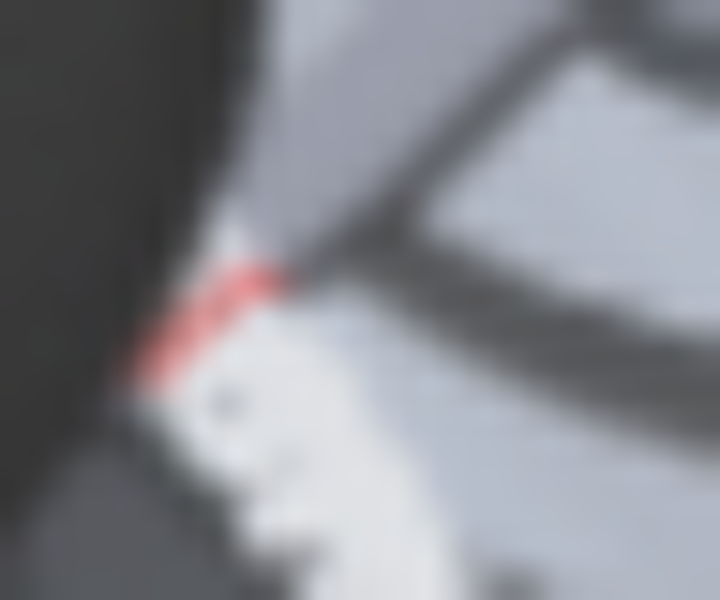

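View pics/s24.png

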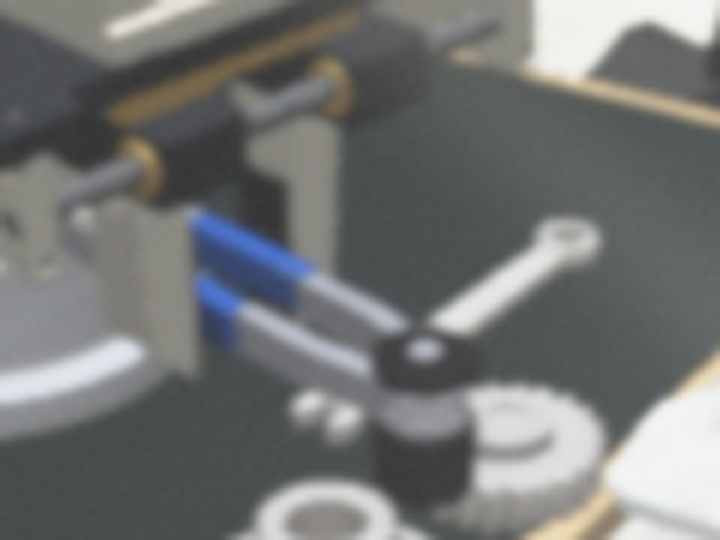

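View pics/c24.png

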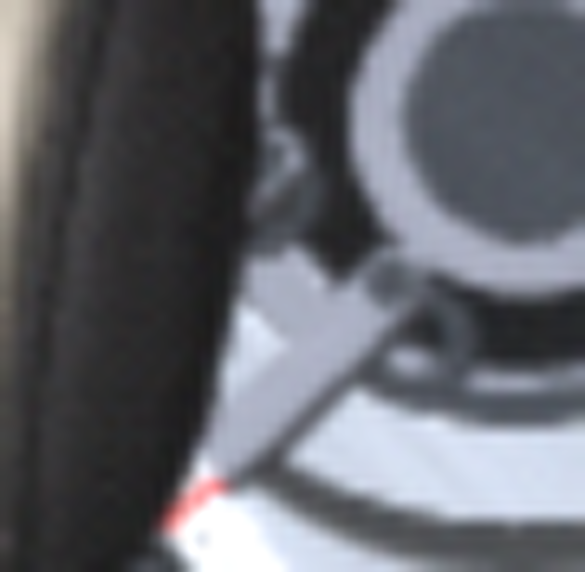

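The red line sits at the right leg's outer edge: line (275,277), edge about (287,282), most of that difference being parallax. Both pins are visible in the eyes, and the heel hangs free of the loose flange and the gear. The readings are steady, so I'm handing in.

```bash
python3 -c "
from h import *
print(bot.close_job());need([507,-14,91],-45)"
```

```text
the job is handed in; nothing more can be done
None
the job is handed in; nothing more can be done
```

The job is handed in, with the tongs held squeezed at the red line and both pins through the circlip's eyes. I gripped the tongs by the blue grips and squeezed them first only to about 36 mm pin gap to match the eyes. Then I lowered the pins through both eyes and squeezed to the line. It took about 12.4 s.

**Last checks**
- **Red line:** it stood at the right leg's outer edge to within about 0.3 mm at the bar, with the grip width steady at 31.9 mm. That is just under the 32–33 mm you gave for the line.
- **Pins:** both ears moved inward with the squeeze, and the left pin was visible in its eye. The ends came out at about 95.5 mm, roughly 6 mm below the underside of the ears. That depth comes from the heel's height in the side view less the last 1.5 mm lowering.
- **Forces:** about 6 N sideways from the sprung circlip, and almost nothing vertically.
- **Clearance:** the tongs hung free of the housing, the board and the loose parts. The spanner, gear and flange were not touched.

**What disagreed**
- **Arm height:** the arm's reported TCP height was about 35 mm lower than both cameras showed, so I set all heights from the pictures and from the level at which I grasped the tongs.
- **Left pin:** the arm partly hid it in the top view, so its fit rests on the ear's motion and that partial view.

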